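Lock the push-and-turn cap on the disinfectant canister

TASK

Close the disinfectant canister on the lab bench with its black push-and-turn cap, the one with the grip bar on top: set it over the neck, feel for the angle at which its inner lugs drop through the gaps of the collar, then press it down gently against the sprung seal and turn it clockwise until it meets the stop, and let go so that it stays locked down by itself. Never force it: at no moment may cap and canister bear on each other with more than about 60 N in all, pressing or twisting. Leave the other things on the bench where they are.

Things in the scene. Friction and masses are not known exactly. Their poses are not given: they have to be found in the camera images.
- cap: Loose black cap standing on the bench, open side down, about 60 g: round shell 61 mm across, 20.5 mm high (53 mm inner width, 16.5 mm inner depth), with a straight grip bar across its top, 54 mm long, 14 mm thick, from 20.5 to 46.5 mm above the underside. Origin: centre of the underside, z up, x along the bar. Half a turn gives the same cap.
- bar_top (a point): Centre of the top face of the cap's grip bar, 46.5 mm above the cap's underside; x along the bar.
- lugs (a point): Point on the cap's axis midway between its two inner lugs, 4 mm above the underside; axes as the cap's. The lugs lie under the two ends of the bar (at +x and -x), 12.5 mm wide, 4 mm thick (2 to 6 mm above the underside), reaching in from the shell to 20.5 mm from the axis.
- canister: Fixed white flat-sided can, 128 x 98 mm, 99 mm high, in a steel tray 150 x 120 mm screwed to the bench. Origin: centre of the tray's underside on the bench, x along the long side, z up. On its middle a grey collar: ring 56 mm across up to 114 mm above the bench, then a stem 35 mm across with a flange at its top, 132 mm above the bench.
- neck (a point): Centre of the collar's top plane, 132 mm above the bench; axes as the canister's. The cap's lugs enter when its bar points 0.55 rad counterclockwise (from above) of this x axis, give or take up to 0.75 rad: the collar was screwed on at an angle that is not measured. Half a turn more is the same. The canister does not move; the collar gives very little.
- flange (a point): Centre of the flange's underside, 4 mm below the collar's top. The flange is 48 mm across with two opposite gaps 47 degrees wide (a lug has 6 degrees of play each way). Off the gaps the lugs rest on the flange, cap underside 2 mm below the collar's top; over the gaps the cap goes 3 mm lower before it meets the seal. Gaps can be seen from above.
- locked (a point): Where the cap's origin is when locked, on the axis 10 mm below the collar's top. Pressed past the ridge, not to the bottom (see seal), it turns clockwise 1.0 to 1.4 rad from where it went in, to a stop (0.15 N m of twist there is plenty); let go there, the seal lifts the lugs into pockets under the flange. Turned the other way it is blocked within 0.3 rad. Unlocked, the seal pushes it up again.
- seal (a joint): Sprung black stud, 18 mm across, in the neck: how far it is pushed down, m. 0: free, its top 11.5 mm above the collar's top; 0.005: cap locked; over 0.0075: lugs below the ridge that guards the pockets; 0.0115: cap's roof hard on the stem. It pushes up with 3 N at 0 and 0.9 N more per mm (10 N at the ridge, 13 N at the bottom).
- dishes: stack of two clear covered petri dishes, 94 mm across, 30 mm high; origin at the centre of its underside
- screwcap: plain black round screw cap without a bar, 54 mm across, 22 mm high; not the one to use; origin at the centre of its underside
- bottle_a: glass reagent bottle with a blue cap, 70 mm across, 150 mm high; origin at the centre of its underside
- bottle_b: glass reagent bottle with a blue cap, 60 mm across, 120 mm high; origin at the centre of its underside
- beaker: empty glass beaker, 64 mm across, 75 mm high; origin at the centre of its underside
- timer: flat white bench timer, 65 x 65 x 22 mm; origin at the centre of its underside
Not all that is in view belongs to the job. What is shaped like the cap but blue, orange or red is not meant.

How it is judged:
By the outcome, as a careful person would: the job done as asked, in the order asked, and still so for the second after the job is handed in, with the robot touching nothing.
It also fails if it takes over 72 s, if anything falls off the work surface, if the arm or the gripper's body presses on something with over 40 N, if the wrist force passes 120 N, or if a joint passes its speed limit or range.

ROBOT

A 6-joint arm with a two-finger parallel gripper is mounted at the origin on the work surface. World frame = base frame: x ahead of the robot, y to its left, z up, the work surface at z = 0. Lengths are in mm, angles in rad, forces in N, time in s.
With the tool pointing down it reaches from about 300 to 850 mm from the base axis. Payload 4.2 kg.
Tool frame: the origin (TCP) lies midway between the tips of the shut fingers; the grasp point (between the pads) lies 19 mm behind it; z points along the fingers, y is the line along which they close (so a half turn about z gives the same grasp; the last joint's range is limited). The gripper opens to 91 mm and grips with 3 to 60 N. Pads are 32 mm wide; open, the fingers measure 118 mm over their backs; the gripper's body (76 mm by 178 mm) begins 60 mm behind the grasp point.
Start: joints at [-1.279, 0.32, 1.565, -0, 1.257, -0.02], TCP at [176.397, -547.291, 213.976] pointing down, gripper open.
Joint ranges: [-3.11, 3.11], [-0.84, 2.01], [0.21, 2.61], [-1.34, 4.49], [0.05, 2.63], [-2.56, 2.56]. Speed limits (rad/s): [2.57, 2.57, 3.14, 3.14, 3.14, 3.14].

INTERFACE

Orientations are given as a unit quaternion [w, x, y, z].
In Python, from station import * gives the robot as it stands.
- The arm moves only by the tool jog_arm, never from a script. Its argument "series" is a list of rows, each a list of 2 entries, a list of its own where there are three numbers: the shift along the tool's x, y, z in m, then the turn about the tool's z in rad. In form: [[[dx, dy, dz], roll], ...]. A call has 1 to 12 rows; each row shifts and turns the commanded pose from where the row before left it, along the tool's axes as they then stand; what a row does not reach is not made up. A row lasts 1/12 s, in which the tool goes at most 41.7 mm and 7.16 degrees, less where a joint would pass 70% of its speed; a pose out of reach is approached as far as the arm can. A call with a gripper value outside its range is refused whole. "jaw" is the opening, from 0 (shut) to 1 (fully open), set as the call begins (left out, the last holds). The fingers move at their own pace and stop on an object; the grip force is fixed at half the most. Time passes only in rows, so rows that do not move let the fingers close. It gives the time, the measured TCP pose, the force, the opening and the grip force at its end, in the units of the state.
- read_state(): the state, without advancing time (a new reading comes with each control period).
- capture(name): name is "scene" or "top"; returns a dict with "img" (480x640x3 uint8, red, green, blue), "mtx" (3x3 intrinsics, pixels), "extrinsics" (4x4, takes a point from camera to world coordinates). Camera axes: x right, y up, looking along -z (the intrinsics and any distortion apply to the point x, -y, -z); pixel columns grow to the right and rows downward; lengths in mm; the calibration is good to about 2 mm. A picture is of the moment at which its call begins. There is no depth.
- close_job(): hands the job in; it is judged then, once.
The state is a dict: "time_s": time; "joints": joint angles; "joint_vel": joint speeds; "effort": joint torques, N m; "position": TCP position; "orientation": TCP orientation; "force": force on the tool from outside, world axes, zero at the start; "moment": the same for the moment, N m; "grip_width": finger opening in mm; "finger_force": force on a finger pad.
Only numpy, scipy, OpenCV 4.12 (cv2) and the standard library are available. Lean on these libraries where they do the work, as an engineer would, in place of code of your own. Each camera call takes 0.05 s, during which the arm holds its last target. There are 200 camera calls.

## Working session

There is one attempt and no reset: what is moved stays moved. The work goes in short steps, Python scripts to look and compute and a tool call to move; the robot and the scene stay as the last step left them, time stands still between calls to the robot, and variables do not carry over. Pictures are saved under pics/ and viewed, at most 10 in all, crops included, and the job is handed in when it is done.

Besides the shell and the picture viewer there is one more tool, called after "Request:" as name(argument=value, ...), one argument or row to a line, values as JSON. jog_arm: Moves the arm, as the interface text tells. Its arguments: {"type":"object","properties":{"series":{"type":"array"},"jaw":{"type":"number"}},"required":["series"]}

```bash
mkdir -p pics; ls; python3 - <<'E'
from station import *
import cv2
for n in("scene","top"):
    c=capture(n); cv2.imwrite(f"pics/{n}0.png",c["img"][...,::-1]); print(c["mtx"],c["extrinsics"],[k for k in c])
s=read_state();print(s)
E
```

```text
pics
[[454.0155129   0.        314.5822168]
 [  0.        454.0155129 234.8205806]
 [  0.          0.          1.       ]] [[ 3.45196324e-01 -6.92650594e-01  6.33304550e-01  1.18696080e+03]
 [ 9.38356412e-01  2.41716910e-01 -2.47103581e-01 -2.60427204e+02]
 [ 1.80760235e-02  6.79564633e-01  7.33392915e-01  8.61861207e+02]
 [ 0.00000000e+00  0.00000000e+00  0.00000000e+00  1.00000000e+00]] ['img', 'mtx', 'extrinsics']
[[581.70853115   0.         321.73988495]
 [  0.         581.70853115 231.28024618]
 [  0.           0.           1.        ]] [[-1.27335441e-02  9.90002238e-01 -1.40475711e-01  3.63732131e+02]
 [-9.99796614e-01 -1.04084187e-02  1.72741356e-02  1.74856891e+01]
 [ 1.56393029e-02  1.40667101e-01  9.89933421e-01  1.31841584e+03]
 [ 0.00000000e+00  0.00000000e+00  0.00000000e+00  1.00000000e+00]] ['img', 'mtx', 'extrinsics']
{'time_s': 0.1, 'joints': array([-1.27899564e+00,  3.20227128e-01,  1.56554800e+00, -1.74579436e-07,
        1.25739567e+00, -1.99903206e-02]), 'joint_vel': array([-0.00180713,  0.00066837, -0.00346653, -0.00221995,  0.00163655,
        0.00040788]), 'effort': array([ 4.11607598e-04, -4.13332272e+01, -2.32509845e+01,  7.29392795e-02,
        4.22013632e-02, -5.15820159e-05]), 'position': array([ 176.26607634, -546.84513353,  213.20834482]), 'orientation': array([-7.81784594e-04,  9.87872575e-01,  1.55264784e-01, -1.06991382e-04]), 'force': array([-0.95033505,  0.00682505, -0.07934541]), 'moment': array([ 0.0228175 , -0.00307759, -0.01387664]), 'finger_force': 0.0, 'grip_width': 90.90377408862513}
```

View pics/top0.png

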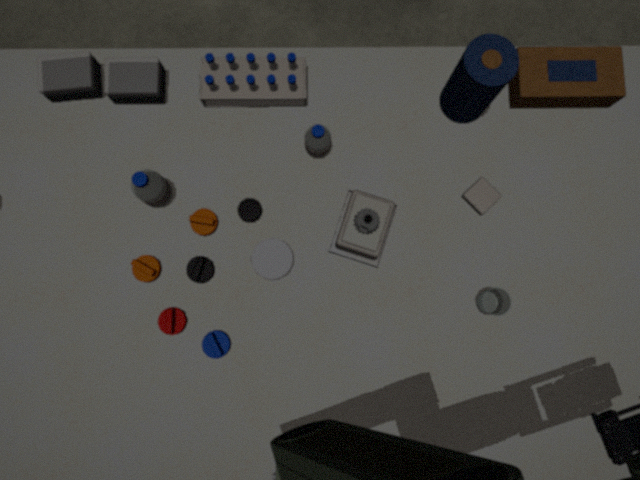

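View pics/scene0.png

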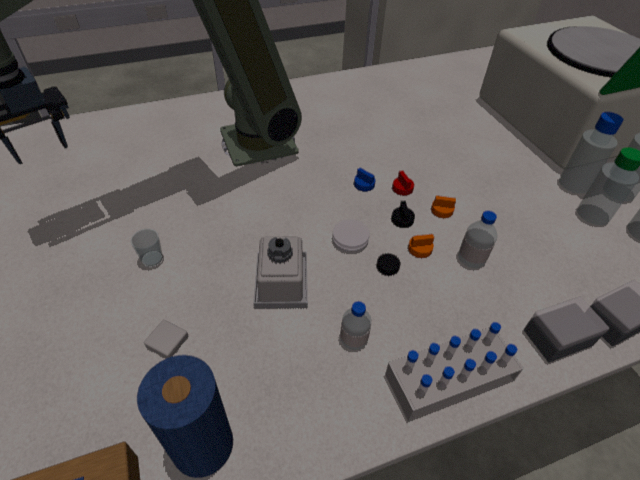

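The top view shows the barred black cap near px (200,269), the plain screw cap at (250,210), and the canister with its collar near (367,221). In the scene view the cap is near (403,215) and the collar near (280,247). Next I'll enlarge both in each view.

```bash
cat > h.py <<'E'
import numpy as np, cv2
from station import *
def ray(c,px):
    u,v=px; K=c["mtx"]; E=c["extrinsics"]
    d=np.array([(u-K[0,2])/K[0,0],-(v-K[1,2])/K[1,1],-1.])
    return E[:3,3],E[:3,:3]@d
def onplane(c,px,z):
    o,d=ray(c,px); return o+d*(z-o[2])/d[2]
def proj(c,p):
    E=c["extrinsics"]; q=E[:3,:3].T@(np.array(p,float)-E[:3,3]); K=c["mtx"]
    return np.array([K[0,2]+K[0,0]*q[0]/-q[2],K[1,2]+K[1,1]*q[1]/q[2]])
def crop(c,u,v,r,s):
    i=c["img"][v-r:v+r,u-r:u+r,::-1]; i=cv2.resize(i,(s,s),interpolation=cv2.INTER_CUBIC)
    return cv2.convertScaleAbs(i,alpha=1.8,beta=5)
E
python3 - <<'E'
from h import *
t=capture("top");s=capture("scene")
# averaged picture: less noise
t["img"]=np.mean([t["img"]]+[capture("top")["img"] for _ in range(7)],0).astype(np.uint8)
m=np.hstack([crop(t,367,221,18,400),crop(t,200,269,18,400)])
cv2.imwrite("pics/c1.png",m)
m=np.hstack([crop(s,280,247,20,400),crop(s,403,215,20,400)])
cv2.imwrite("pics/c2.png",m)
E
```

```text
(no output)
```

View pics/c1.png

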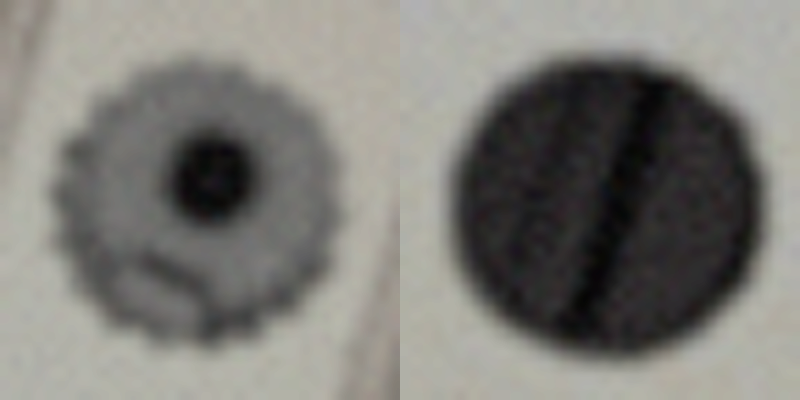

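View pics/c2.png

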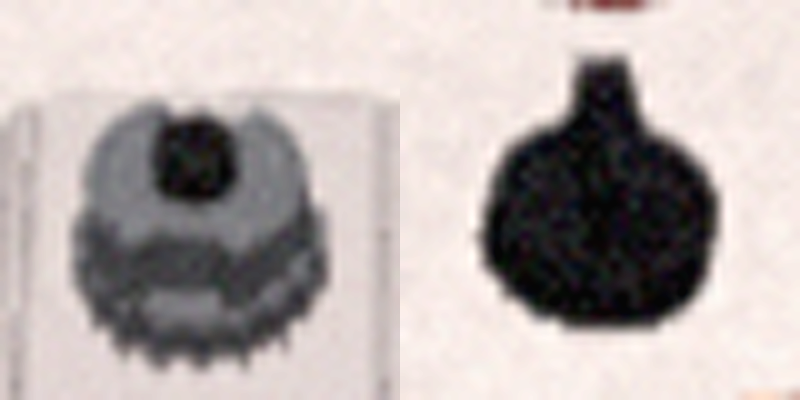

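Crops (11.1× top, 10× scene). In the top crop, the collar's gap is at about (175,285), the stud at (210,177), and the bar's shaded side face runs from (655,90) to (575,320). In the scene crop, the gaps are at about (207,108) and (185,245). I'll compute positions from these.

```bash
python3 - <<'E'
from h import *
t=capture("top");s=capture("scene")
T=lambda x,y,u,v:(u-18+(x+.0)*36/400-.5,v-18+y*36/400-.5)
S=lambda x,y,u,v:(u-20+x*.1-.5,v-20+y*.1-.5)
def mid(pa,pb):
    (o,d),(p,e)=ray(t,pa),ray(s,pb); A=np.c_[d,-e]; k=np.linalg.lstsq(A,p-o,rcond=None)[0]
    a=o+d*k[0];b=p+e*k[1]; return ((a+b)/2).round(1),np.linalg.norm(a-b).round(1)
print("stud tri",mid(T(210,177,367,221),S(195,160,280,247)), "(z 143.5)")
print("stud top",onplane(t,T(210,177,367,221),143.5),onplane(s,S(195,150,280,247),143.5))
print("outline collar top",onplane(t,T(198,203,367,221),110))
g=onplane(t,T(172,290,367,221),128);print("gap top",g)
a=onplane(s,S(207,108,280,247),132);b=onplane(s,S(185,242,280,247),132)
print("gaps scene",a,b,np.linalg.norm(a-b),np.arctan2(*(a-b)[[1,0]]))
# canister edges : tray/can by mask
def blob(c,u,v,r,thr=60):
    g=cv2.cvtColor(c["img"],cv2.COLOR_RGB2GRAY); m=(g<thr).astype(np.uint8)
    n,l,st,ce=cv2.connectedComponentsWithStats(m); k=l[v,u]; return l==k,ce[k],st[k]
m,ce,st=blob(t,200,270,0); print("cap blob",ce,st,onplane(t,ce,15))
m2,ce2,st2=blob(s,403,215,0); print("scene blob",ce2,st2,onplane(s,ce2,20))
p=onplane(t,T(255,90,200,269),40);q=onplane(t,T(175,320,200,269),40)
print("bar dir",np.arctan2(*(p-q)[[1,0]]),np.linalg.norm(p-q))
p=onplane(t,T(170,90,200,269),46.5);q=onplane(t,T(115,250,200,269),46.5)
print("bar left edge dir",np.arctan2(*(p-q)[[1,0]]))
print("bar centre top",onplane(t,T(188,200,200,269),46.5))
# tray corners top view
for u,v in((352,190),(396,204),(378,266),(330,250)): print("tray",onplane(t,(u,v),5).round(0))
E
```

```text
stud tri (array([557.3, -96.7, 137.7]), np.float64(1.6)) (z 143.5)
stud top [556.069931   -96.93195319 143.5       ] [559.87829573 -96.45728822 143.5       ]
outline collar top [556.58384808 -97.79752496 110.        ]
gap top [537.3433515  -90.84165561 128.        ]
gaps scene [538.94351354 -87.74215017 132.        ] [ 574.21010047 -103.56597004  132.        ] 38.653918677226486 2.7198273605091727
cap blob [200.25653595 269.0375817 ] [186 256  29  27 612] [466.30170682 267.41708614  15.        ]
scene blob [402.65501166 216.07925408] [391 201  24  27 429] [473.329545   266.29151766  20.        ]
bar dir -0.31988260382807754 47.674852907910214
bar left edge dir -0.31446433678342656
bar centre top [465.04301849 265.39012981  46.5       ]
tray [646. -76.   5.]
tray [ 612. -177.    5.]
tray [ 469. -132.    5.]
tray [507. -24.   5.]
```

Request:
jog_arm(
  series=[
    [[0.022,-0.0286,0],0],
    [[0.022,-0.0286,0],0],
    [[0.022,-0.0286,0],0],
    [[0.022,-0.0286,0],0],
    [[0.022,-0.0286,0],0],
    [[0.022,-0.0286,0],0],
    [[0.022,-0.0286,0],0],
    [[0.022,-0.0286,0],0],
    [[0.022,-0.0286,0],0],
    [[0.022,-0.0286,0],0],
    [[0.022,-0.0286,0],0],
    [[0.022,-0.0286,0],0],
  ],
)

```text
time_s: 1.65
position: [322.5, -138.0, 214.3]
orientation: [0.0, 0.988, 0.155, 0.001]
force: [0.7, -0.1, 0.3]
grip_width: 91.5
finger_force: 0.0
```

Request:
jog_arm(
  series=[
    [[0.022,-0.0286,0],0],
    [[0.022,-0.0286,0],0],
    [[0.022,-0.0286,0],0],
    [[0.022,-0.0286,0],0],
    [[0.022,-0.0286,0],0],
    [[0.022,-0.0286,0],0],
    [[0.022,-0.0286,0],0],
    [[0.022,-0.0286,0],0],
    [[0.022,-0.0286,0],0],
    [[0.022,-0.0286,0],0],
    [[0.022,-0.0286,0],0],
    [[0.022,-0.0286,0],0],
  ],
)

```text
time_s: 2.65
position: [468.6, 269.9, 214.0]
orientation: [0.0, 0.988, 0.156, 0.0]
force: [-0.7, 0.3, -0.6]
grip_width: 91.2
finger_force: 0.0
```

Request:
jog_arm(
  series=[
    [[0,0,0],-0.12],
    [[0,0,0],-0.12],
    [[0,0,0],-0.12],
    [[0,0,0],-0.12],
    [[0,0,0],-0.12],
    [[0,0,0],-0.12],
    [[0,0,0],-0.12],
    [[0,0,0],-0.12],
    [[0,0,0],-0.12],
    [[0,0,0],-0.12],
    [[0,0,0],-0.12],
    [[0,0,0],-0.12],
  ],
  jaw=0.6,
)

```text
time_s: 3.65
position: [468.4, 268.0, 214.0]
orientation: [0.0, 0.638, 0.77, 0.0]
force: [0.2, -0.0, -0.3]
grip_width: 54.6
finger_force: 0.0
```

Request:
jog_arm(
  series=[
    [[0,0,0],-0.12],
    [[0,0,0],-0.12],
    [[0,0,0],-0.12],
    [[0,0,0],-0.12],
    [[0,0,0],-0.12],
    [[0,0,0],-0.12],
    [[0,0,0],-0.12],
    [[0,0,0],-0.12],
    [[0,0,0],-0.11],
    [[0,0,0],0],
    [[0,0,0],0],
  ],
)

```text
time_s: 4.57
position: [468.4, 268.0, 214.0]
orientation: [0.0, 0.161, 0.987, 0.0]
force: [0.6, -0.3, -0.6]
grip_width: 54.9
finger_force: 0.0
```

Request:
jog_arm(
  series=[
    [[0.001,0,0.035],0],
    [[0.001,0,0.035],0],
    [[0,0,0.035],0],
    [[0,0,0.035],0],
    [[0,0,0],0],
    [[0,0,0],0],
  ],
)

```text
time_s: 5.07
position: [465.6, 268.2, 73.0]
orientation: [-0.001, 0.16, 0.987, -0.001]
force: [0.1, 0.0, 0.3]
grip_width: 54.8
finger_force: 0.0
```

```bash
python3 - <<'E'
from h import *
s=capture("scene");t=capture("top")
cv2.imwrite("pics/d1.png",np.hstack([crop(s,403,200,40,400),crop(t,200,269,40,400)]))
print(proj(s,read_state()["position"]),proj(t,read_state()["position"]))
E
```

```text
[406.27797104 198.9210741 ] [193.86153172 266.06180877]
```

View pics/d1.png

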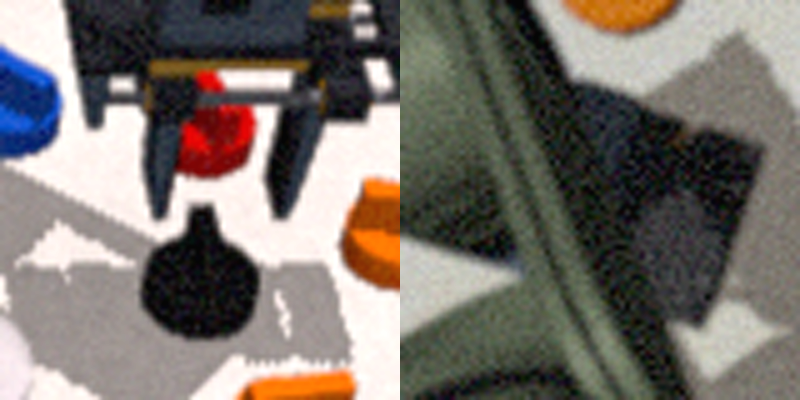

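In this view the fingers straddle the bar: tips at crop (160,217) and (280,217), bar at (202,207). I'll go down and grip.

Request:
jog_arm(
  series=[
    [[0,0,0.016],0],
    [[0,0,0.016],0],
    [[0,0,0.016],0],
    [[0,0,0],0],
    [[0,0,0],0],
  ],
)

```text
time_s: 5.58
position: [467.6, 269.2, 27.6]
orientation: [0.001, 0.159, 0.987, 0.001]
force: [-0.2, 0.4, -0.6]
grip_width: 54.8
finger_force: 0.0
```

Request:
jog_arm(
  series=[
    [[0,0,0],0],
    [[0,0,0],0],
    [[0,0,0],0],
    [[0,0,0],0],
    [[0,0,0],0],
    [[0,0,0],0],
    [[0,0,0],0],
    [[0,0,0],0],
  ],
  jaw=0.05,
)

```text
time_s: 6.25
position: [466.6, 268.7, 26.1]
orientation: [0.0, 0.159, 0.987, 0.0]
force: [0.4, -0.1, 1.3]
grip_width: 14.0
finger_force: 30.0
```

Request:
jog_arm(
  series=[
    [[0,0,-0.03],0],
    [[0,0,-0.04],0],
    [[0,0,-0.04],0],
    [[0,0,-0.04],0],
    [[0,0,-0.04],0],
    [[0,0,0],0],
    [[0,0,0],0],
  ],
)

```text
time_s: 6.83
position: [467.5, 269.2, 218.3]
orientation: [0.002, 0.159, 0.987, 0.002]
force: [-0.4, 0.0, -1.2]
grip_width: 13.9
finger_force: 30.0
```

Request:
jog_arm(
  series=[
    [[-0.0167,-0.0266,0],0],
    [[-0.0167,-0.0266,0],0],
    [[-0.0167,-0.0266,0],0],
    [[-0.0167,-0.0266,0],0],
    [[-0.0167,-0.0266,0],0],
    [[-0.0167,-0.0266,0],0],
    [[-0.0167,-0.0266,0],0],
    [[-0.0167,-0.0266,0],0],
    [[-0.0167,-0.0266,0],0],
    [[-0.0167,-0.0266,0],0],
    [[-0.0167,-0.0266,0],0],
    [[-0.0167,-0.0266,0],0],
  ],
)

```text
time_s: 7.83
position: [555.2, -98.7, 213.5]
orientation: [-0.002, 0.159, 0.987, 0.0]
force: [-0.1, 0.1, -1.1]
grip_width: 13.6
finger_force: 30.0
```

Request:
jog_arm(
  series=[
    [[0,0,0.02],0],
    [[0,0,0],0],
    [[0,0,0],0],
    [[0,0,0],0],
  ],
)

```text
time_s: 8.17
position: [555.7, -96.6, 195.1]
orientation: [-0.001, 0.159, 0.987, 0.0]
force: [0.5, 0.5, -0.4]
grip_width: 13.9
finger_force: 30.0
```

```bash
python3 - <<'E'
from h import *
P=np.mean([read_state()["position"] for _ in range(3)],0)
s=capture("scene");P=read_state()["position"]
t=capture("top")
print(P,read_state()["position"],proj(s,P),proj(t,P))
u,v=proj(s,P).astype(int); print(u,v)
cv2.imwrite("pics/e1.png",np.hstack([crop(s,u,v+10,30,400),crop(t,367,215,30,400)]))
E
```

```text
[556.13828264 -96.54973867 195.85106284] [556.4003982  -96.5352053  196.27434037] [277.40746802 223.10661923] [369.69738475 214.05670391]
277 223
```

View pics/e1.png

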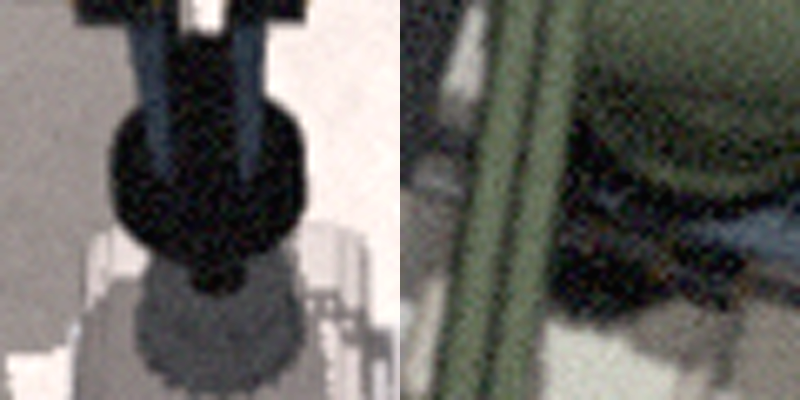

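In the scene crop (6.67×) the cap shell spans x 112 to 303 with its bottom at y≈258. The collar spans 135 to 305 with its bottom at about y≈393, and the stud is at x≈218. I'll turn these into axis positions.

```bash
python3 - <<'E'
from h import *
s=capture("scene");t=capture("top")
px=lambda x,y:(247+x/6.6667-.5,203+y/6.6667-.5)
E=s["extrinsics"];P=read_state()["position"];print(P)
def front(p,z,r):
    q=onplane(s,p,z); d=E[:2,3]-q[:2]; d/=np.linalg.norm(d); return q[:2]-d*r
zc=P[2]-25.5
print("cap",zc,front(px(207.5,258),zc,30.5),"neck by collar",front(px(220,393),99,28))
S=lambda x,y:(260+x*.1-.5,227+y*.1-.5)
print("neck by collar c2", front(S(200,362),99,28), "top blob", front(S(200,362),101,28))
# lateral in world: v-independent; camera lateral axis
L=E[:2,0]/np.linalg.norm(E[:2,0]);print("lateral axis",L)
f=lambda p,z:onplane(s,p,z)[:2]@L
print("lat cap",f(px(207.5,200),zc+12),"stud",f(px(218,275),143.5),f(S(195,160),138),"collar",f(px(220,330),110),"tcp",P[:2]@L)
print("top stud",onplane(t,(349+210*.09-.5,203+177*.09-.5),143.5)[:2]@L)
E
```

```text
[556.57033506 -96.66303286 196.61065515]
cap 171.11065514689486 [552.72408686 -97.57980466] neck by collar [549.92629415 -95.42919503]
neck by collar c2 [553.26844039 -96.47057838] top blob [554.85872963 -96.88203743]
lateral axis [0.34525273 0.93850975]
lat cap 102.10429438317932 stud 103.53557001269967 102.44679707106053 collar 102.57513838628934 tcp 101.43823035672264
top stud 101.01308014170455
```

Request:
jog_arm(
  series=[
    [[0,0,0.012],0],
    [[0,0,0.012],0],
    [[0,0,0.01],0],
    [[0,0,0],0],
    [[0,0,0],0],
    [[0,0,0],0],
  ],
)

```text
time_s: 8.87
position: [556.8, -97.3, 162.6]
orientation: [0.001, 0.159, 0.987, -0.0]
force: [0.2, 0.3, -0.5]
grip_width: 13.5
finger_force: 30.0
```

Request:
jog_arm(
  series=[
    [[0,0,0.001],0],
    [[0,0,0.001],0],
    [[0,0,0.001],0],
    [[0,0,0.001],0],
    [[0,0,0],0],
    [[0,0,0],0],
  ],
)

```text
time_s: 9.37
position: [556.3, -97.4, 157.9]
orientation: [-0.0, 0.159, 0.987, -0.0]
force: [0.2, -1.1, -1.1]
grip_width: 13.4
finger_force: 30.0
```

Request:
jog_arm(
  series=[
    [[0,0,0.001],0],
    [[0,0,0.001],0],
    [[0,0,0],0],
    [[0,0,0],0],
  ],
)

```text
time_s: 9.7
position: [556.4, -97.4, 155.9]
orientation: [-0.0, 0.159, 0.987, -0.0]
force: [-0.0, 0.2, -0.5]
grip_width: 14.0
finger_force: 30.0
```

```bash
cat > st.py <<'E'
from h import *
a=read_state();print({k:np.round(a[k],3) for k in("time_s","position","force","moment","grip_width","joints")}, "yaw",2*np.arctan2(a["orientation"][2],a["orientation"][1]))
E
python3 st.py
```

```text
{'time_s': np.float64(9.7), 'position': array([556.36 , -97.388, 155.872]), 'force': array([-0.047,  0.245, -0.454]), 'moment': array([ 0.118, -0.124,  0.03 ]), 'grip_width': np.float64(14.014), 'joints': array([-0.194,  0.346,  1.678, -0.   ,  1.117, -1.445])} yaw 2.8217979189102644
```

Request:
jog_arm(
  series=[
    [[0,0,0.001],0],
    [[0,0,0],0],
    [[0,0,0],0],
  ],
)

```text
time_s: 9.95
position: [556.3, -97.3, 154.8]
orientation: [-0.0, 0.159, 0.987, 0.0]
force: [0.9, 0.7, -0.8]
grip_width: 13.9
finger_force: 30.0
```

Request:
jog_arm(
  series=[
    [[0,0,0.001],0],
    [[0,0,0],0],
    [[0,0,0],0],
  ],
)

```text
time_s: 10.2
position: [556.3, -97.2, 153.8]
orientation: [-0.0, 0.159, 0.987, 0.0]
force: [-0.6, 0.6, -1.0]
grip_width: 13.7
finger_force: 30.0
```

Request:
jog_arm(
  series=[
    [[0,0,0.0005],0],
    [[0,0,0],0],
    [[0,0,0],0],
  ],
)

```text
time_s: 10.45
position: [556.3, -97.3, 153.4]
orientation: [-0.0, 0.159, 0.987, 0.0]
force: [-0.4, 2.0, 0.1]
grip_width: 13.6
finger_force: 30.0
```

Request:
jog_arm(
  series=[
    [[0,0,0.001],0],
    [[0,0,0],0],
    [[0,0,0],0],
  ],
)

```text
time_s: 10.7
position: [556.4, -97.3, 152.7]
orientation: [0.0, 0.159, 0.987, 0.0]
force: [-0.4, 2.7, 2.4]
grip_width: 13.5
finger_force: 30.0
```

Request:
jog_arm(
  series=[
    [[0,0,0.001],0],
    [[0,0,0],0],
    [[0,0,0],0],
  ],
)

```text
time_s: 10.95
position: [556.4, -97.3, 151.7]
orientation: [0.0, 0.159, 0.987, 0.0]
force: [-0.9, 1.3, 3.4]
grip_width: 13.6
finger_force: 30.0
```

```bash
python3 st.py
```

```text
{'time_s': np.float64(10.95), 'position': array([556.439, -97.279, 151.724]), 'force': array([-0.935,  1.331,  3.373]), 'moment': array([ 0.551,  0.079, -0.059]), 'grip_width': np.float64(13.607), 'joints': array([-0.194,  0.35 ,  1.684,  0.   ,  1.107, -1.445])} yaw 2.8217988483247973
```

3.4 N with the full step travelled means soft contact with the seal, so the lugs have dropped through the gaps. Now I'll press.

Request:
jog_arm(
  series=[
    [[0,0,0.001],0],
    [[0,0,0.001],0],
    [[0,0,0.001],0],
    [[0,0,0.001],0],
    [[0,0,0],0],
    [[0,0,0],0],
  ],
)

```text
time_s: 11.45
position: [556.4, -97.3, 147.9]
orientation: [0.0, 0.159, 0.987, 0.0]
force: [-1.0, 2.5, 6.2]
grip_width: 13.9
finger_force: 30.0
```

```bash
python3 st.py
```

```text
{'time_s': np.float64(11.45), 'position': array([556.438, -97.319, 147.942]), 'force': array([-1.009,  2.502,  6.237]), 'moment': array([0.578, 0.174, 0.003]), 'grip_width': np.float64(13.932), 'joints': array([-0.194,  0.353,  1.69 ,  0.   ,  1.098, -1.445])} yaw 2.8217052381319037
```

Request:
jog_arm(
  series=[
    [[0,0,0.001],0],
    [[0,0,0.001],0],
    [[0,0,0.001],0],
    [[0,0,0.001],0],
    [[0,0,0],0],
    [[0,0,0],0],
  ],
)

```text
time_s: 11.95
position: [556.5, -97.3, 144.6]
orientation: [0.0, 0.159, 0.987, 0.0]
force: [-3.2, 2.5, 9.3]
grip_width: 13.9
finger_force: 30.0
```

```bash
python3 st.py
```

```text
{'time_s': np.float64(11.95), 'position': array([556.477, -97.314, 144.568]), 'force': array([-3.216,  2.533,  9.327]), 'moment': array([ 0.607,  0.382, -0.021]), 'grip_width': np.float64(13.88), 'joints': array([-0.194,  0.356,  1.695,  0.   ,  1.09 , -1.445])} yaw 2.8216829088229387
```

Request:
jog_arm(
  series=[
    [[0.0005,0.0003,0.001],0],
    [[0.0003,0.0002,0.001],0],
    [[0,0,0],0],
    [[0,0,0],0],
  ],
)

```text
time_s: 12.28
position: [556.4, -97.3, 143.1]
orientation: [0.001, 0.159, 0.987, -0.001]
force: [-3.2, 1.0, 10.8]
grip_width: 13.7
finger_force: 30.0
```

```bash
python3 st.py
```

```text
{'time_s': np.float64(12.283), 'position': array([556.432, -97.268, 143.067]), 'force': array([-3.183,  0.98 , 10.79 ]), 'moment': array([ 0.254,  0.321, -0.042]), 'grip_width': np.float64(13.728), 'joints': array([-1.930e-01,  3.560e-01,  1.698e+00, -1.000e-03,  1.084e+00,
       -1.443e+00])} yaw 2.821946892113648
```

Request:
jog_arm(
  series=[
    [[0.0003,0,0],0.05],
    [[0,0,0],0.05],
    [[0,0,0],0.05],
    [[0,0,0],0.05],
    [[0,0,0],0.05],
    [[0,0,0],0.05],
    [[0,0,0],0],
  ],
)

```text
time_s: 12.87
position: [557.2, -97.5, 143.4]
orientation: [0.003, 0.306, 0.952, -0.0]
force: [-1.6, 0.8, 10.5]
grip_width: 14.1
finger_force: 30.0
```

```bash
python3 st.py
```

```text
{'time_s': np.float64(12.867), 'position': array([557.204, -97.514, 143.427]), 'force': array([-1.635,  0.793, 10.545]), 'moment': array([ 0.131,  0.043, -0.01 ]), 'grip_width': np.float64(14.051), 'joints': array([-1.930e-01,  3.560e-01,  1.698e+00, -1.000e-03,  1.083e+00,
       -1.142e+00])} yaw 2.5205730366704193
```

Request:
jog_arm(
  series=[
    [[0,0,0],0.05],
    [[0,0,0],0.05],
    [[0,0,0],0.05],
    [[0,0,0],0.05],
    [[0,0,0],0.05],
    [[0,0,0],0.05],
    [[0,0,0],0.05],
    [[0,0,0],0.05],
    [[0,0,0],0.05],
    [[0,0,0],0],
  ],
)

```text
time_s: 13.7
position: [557.4, -97.6, 143.5]
orientation: [0.003, 0.51, 0.86, 0.0]
force: [-1.4, -0.1, 10.9]
grip_width: 13.7
finger_force: 30.0
```

```bash
python3 st.py
```

```text
{'time_s': np.float64(13.7), 'position': array([557.369, -97.622, 143.451]), 'force': array([-1.405, -0.089, 10.856]), 'moment': array([0.106, 0.032, 0.027]), 'grip_width': np.float64(13.728), 'joints': array([-0.193,  0.356,  1.698, -0.002,  1.082, -0.692])} yaw 2.0705599741048575
```

Request:
jog_arm(
  series=[
    [[0,0,0],0.04],
    [[0,0,0],0.04],
    [[0,0,0],0.04],
    [[0,0,0],0.04],
    [[0,0,0],0.04],
    [[0,0,0],0],
  ],
)

```text
time_s: 14.2
position: [557.4, -97.6, 143.5]
orientation: [0.003, 0.593, 0.805, 0.001]
force: [0.0, -0.5, 10.2]
grip_width: 14.1
finger_force: 30.0
```

```bash
python3 st.py
```

```text
{'time_s': np.float64(14.2), 'position': array([557.385, -97.623, 143.474]), 'force': array([ 0.021, -0.465, 10.163]), 'moment': array([ 0.019, -0.073,  0.015]), 'grip_width': np.float64(14.132), 'joints': array([-0.193,  0.356,  1.698, -0.002,  1.082, -0.492])} yaw 1.8709022127922197
```

Request:
jog_arm(
  series=[
    [[0,0,0],0.04],
    [[0,0,0],0.04],
    [[0,0,0],0],
  ],
)

```text
time_s: 14.45
position: [557.4, -97.6, 143.5]
orientation: [0.003, 0.625, 0.78, 0.001]
force: [0.1, 0.3, 10.7]
grip_width: 13.9
finger_force: 30.0
```

```bash
python3 st.py
```

```text
{'time_s': np.float64(14.45), 'position': array([557.394, -97.625, 143.478]), 'force': array([ 0.113,  0.339, 10.651]), 'moment': array([ 0.023, -0.021,  0.027]), 'grip_width': np.float64(13.894), 'joints': array([-0.193,  0.356,  1.698, -0.002,  1.082, -0.412])} yaw 1.7908773729971605
```

1.03 rad turned, still free. I'll go on in small steps.

Request:
jog_arm(
  series=[
    [[0,0,0],0.04],
    [[0,0,0],0.04],
    [[0,0,0],0],
  ],
)

```text
time_s: 14.7
position: [557.4, -97.6, 143.5]
orientation: [0.003, 0.656, 0.755, 0.001]
force: [-0.6, 0.1, 10.2]
grip_width: 14.1
finger_force: 30.0
```

```bash
python3 st.py
```

```text
{'time_s': np.float64(14.7), 'position': array([557.399, -97.624, 143.462]), 'force': array([-0.593,  0.117, 10.2  ]), 'moment': array([ 0.028,  0.023, -0.029]), 'grip_width': np.float64(14.096), 'joints': array([-0.193,  0.356,  1.698, -0.002,  1.082, -0.332])} yaw 1.7109464271873314
```

Request:
jog_arm(
  series=[
    [[0,0,0],0.04],
    [[0,0,0],0.04],
    [[0,0,0],0],
  ],
)

```text
time_s: 14.95
position: [557.4, -97.6, 143.5]
orientation: [0.003, 0.686, 0.728, 0.001]
force: [-0.0, 0.0, 10.8]
grip_width: 13.7
finger_force: 30.0
```

```bash
python3 st.py
```

```text
{'time_s': np.float64(14.95), 'position': array([557.417, -97.639, 143.479]), 'force': array([-0.029,  0.023, 10.799]), 'moment': array([-0.008, -0.011, -0.033]), 'grip_width': np.float64(13.682), 'joints': array([-0.193,  0.356,  1.698, -0.002,  1.082, -0.252])} yaw 1.630946975524505
```

Request:
jog_arm(
  series=[
    [[0,0,0],0.03],
    [[0,0,0],0.03],
    [[0,0,0],0],
  ],
)

```text
time_s: 15.2
position: [557.4, -97.7, 143.5]
orientation: [0.003, 0.707, 0.707, 0.001]
force: [-1.4, -0.2, 11.0]
grip_width: 13.8
finger_force: 30.0
```

```bash
python3 st.py
```

```text
{'time_s': np.float64(15.2), 'position': array([557.399, -97.659, 143.504]), 'force': array([-1.432, -0.151, 11.046]), 'moment': array([ 0.014,  0.082, -0.022]), 'grip_width': np.float64(13.759), 'joints': array([-0.193,  0.356,  1.698, -0.002,  1.082, -0.193])} yaw 1.571235856170469
```

Request:
jog_arm(
  series=[
    [[0,0,0],0.03],
    [[0,0,0],0.03],
    [[0,0,0],0],
  ],
)

```text
time_s: 15.45
position: [557.4, -97.6, 143.5]
orientation: [0.003, 0.728, 0.686, 0.001]
force: [-0.8, -0.1, 11.1]
grip_width: 14.0
finger_force: 30.0
```

```bash
python3 st.py
```

```text
{'time_s': np.float64(15.45), 'position': array([557.353, -97.634, 143.453]), 'force': array([-0.839, -0.104, 11.054]), 'moment': array([-0.002,  0.025,  0.017]), 'grip_width': np.float64(14.046), 'joints': array([-0.193,  0.356,  1.698, -0.002,  1.082, -0.133])} yaw 1.511304263391796
```

Request:
jog_arm(
  series=[
    [[0,0,0],0.03],
    [[0,0,0],0.03],
    [[0,0,0],0],
  ],
)

```text
time_s: 15.7
position: [556.9, -97.5, 143.4]
orientation: [0.002, 0.748, 0.664, 0.001]
force: [-1.2, 0.1, 11.2]
grip_width: 13.6
finger_force: 30.0
```

```bash
python3 st.py
```

```text
{'time_s': np.float64(15.7), 'position': array([556.927, -97.533, 143.424]), 'force': array([-1.237,  0.128, 11.241]), 'moment': array([0.091, 0.18 , 0.338]), 'grip_width': np.float64(13.63), 'joints': array([-0.193,  0.356,  1.698, -0.002,  1.083, -0.074])} yaw 1.4524371644843483
```

Request:
jog_arm(
  series=[
    [[0,0,0],0.03],
    [[0,0,0],0.03],
    [[0,0,0],0],
  ],
)

```text
time_s: 15.95
position: [556.8, -97.5, 143.4]
orientation: [0.002, 0.767, 0.642, 0.001]
force: [-1.9, 0.2, 11.8]
grip_width: 14.4
finger_force: 30.4
```

```bash
python3 st.py
```

```text
{'time_s': np.float64(15.95), 'position': array([556.795, -97.482, 143.437]), 'force': array([-1.934,  0.246, 11.781]), 'moment': array([0.196, 0.249, 0.994]), 'grip_width': np.float64(14.435), 'joints': array([-0.192,  0.356,  1.698, -0.002,  1.083, -0.015])} yaw 1.394685148049738
```

Stop met: the moment reached 0.99 N m, one step more than wanted. Ease off straight away to a light residual twist.

Request:
jog_arm(
  series=[
    [[0,0,0],-0.045],
    [[0,0,0],-0.03],
    [[0,0,0],0],
  ],
)

```text
time_s: 16.2
position: [556.9, -97.5, 143.4]
orientation: [0.002, 0.742, 0.67, 0.001]
force: [-1.3, 0.3, 11.5]
grip_width: 13.9
finger_force: 30.0
```

```bash
python3 st.py
```

```text
{'time_s': np.float64(16.2), 'position': array([556.916, -97.453, 143.358]), 'force': array([-1.306,  0.327, 11.462]), 'moment': array([0.114, 0.144, 0.16 ]), 'grip_width': np.float64(13.944), 'joints': array([-0.193,  0.356,  1.698, -0.002,  1.083, -0.09 ])} yaw 1.4686464296069097
```

0.16 N m at the stop, good. Now let it rise into the pockets.

Request:
jog_arm(
  series=[
    [[0,0,-0.001],0],
    [[0,0,-0.001],0],
    [[0,0,-0.001],0],
    [[0,0,0],0],
  ],
)

```text
time_s: 16.53
position: [556.9, -97.5, 145.7]
orientation: [0.002, 0.743, 0.67, 0.001]
force: [-0.9, -0.1, 7.0]
grip_width: 13.6
finger_force: 30.0
```

Request:
jog_arm(
  series=[
    [[0,0,-0.0007],0],
    [[0,0,0],0],
    [[0,0,0],0],
  ],
)

```text
time_s: 16.78
position: [556.9, -97.4, 146.2]
orientation: [0.002, 0.743, 0.67, 0.001]
force: [0.5, 0.5, 5.8]
grip_width: 13.9
finger_force: 30.0
```

```bash
python3 st.py
```

```text
{'time_s': np.float64(16.783), 'position': array([556.872, -97.437, 146.179]), 'force': array([0.501, 0.474, 5.767]), 'moment': array([ 0.037, -0.169,  0.182]), 'grip_width': np.float64(13.894), 'joints': array([-0.193,  0.354,  1.694, -0.002,  1.09 , -0.089])} yaw 1.4677586792382917
```

Request:
jog_arm(
  series=[
    [[0,0,-0.0007],0],
    [[0,0,0],0],
    [[0,0,0],0],
  ],
)

```text
time_s: 17.03
position: [556.9, -97.4, 146.7]
orientation: [0.002, 0.743, 0.67, 0.001]
force: [1.7, -0.7, 6.3]
grip_width: 13.8
finger_force: 30.0
```

Request:
jog_arm(
  series=[
    [[0,0,-0.0007],0],
    [[0,0,0],0],
    [[0,0,0],0],
  ],
)

```text
time_s: 17.28
position: [556.8, -97.4, 147.2]
orientation: [0.002, 0.743, 0.67, 0.001]
force: [2.7, -1.8, 5.4]
grip_width: 14.0
finger_force: 30.0
```

```bash
python3 st.py
```

```text
{'time_s': np.float64(17.283), 'position': array([556.842, -97.421, 147.239]), 'force': array([ 2.686, -1.809,  5.396]), 'moment': array([-0.275, -0.461,  0.208]), 'grip_width': np.float64(14.019), 'joints': array([-1.930e-01,  3.530e-01,  1.692e+00, -1.000e-03,  1.093e+00,
       -8.900e-02])} yaw 1.4673717703545783
```

The TCP is at the locked height (122 + 25.5 ≈ 147.5). Release and retreat, then look.

Request:
jog_arm(
  series=[
    [[0,0,0],0],
    [[0,0,0],0],
    [[0,0,0],0],
    [[0,0,0],0],
    [[0,0,0],0],
    [[0,0,0],0],
  ],
  jaw=0.6,
)

```text
time_s: 17.78
position: [555.2, -96.5, 146.2]
orientation: [-0.0, 0.743, 0.669, -0.0]
force: [0.3, -0.4, -0.3]
grip_width: 50.9
finger_force: 0.0
```

Request:
jog_arm(
  series=[
    [[0,0,-0.01],0],
    [[0,0,-0.02],0],
    [[0,0,-0.03],0],
    [[0,0,-0.03],0],
    [[0,0,-0.03],0],
    [[0,0,0],0],
    [[0,0,0],0],
  ],
)

```text
time_s: 18.37
position: [556.4, -96.7, 269.3]
orientation: [0.002, 0.743, 0.669, 0.002]
force: [0.4, 0.3, -0.7]
grip_width: 54.4
finger_force: 0.0
```

```bash
python3 st.py; python3 - <<'E'
from h import *
s=capture("scene")
px=lambda p:proj(s,p).round(1)
print([ (z,px([557+19,-97-7,z])) for z in(122,127)], px([557,-97,168.5]),px([557,-97,173.5]))
cv2.imwrite("pics/f1.png",crop(s,280,240,30,600))
E
```

```text
{'time_s': np.float64(18.367), 'position': array([556.429, -96.739, 269.25 ]), 'force': array([ 0.423,  0.3  , -0.66 ]), 'moment': array([-0.039, -0.072,  0.028]), 'grip_width': np.float64(54.413), 'joints': array([-0.192,  0.271,  1.494, -0.   ,  1.371, -0.088])} yaw 1.4668250185535119
[(122, array([278.2, 254.4])), (127, array([278.1, 252.9]))] [277.9 232.6] [277.8 230.9]
```

View pics/f1.png

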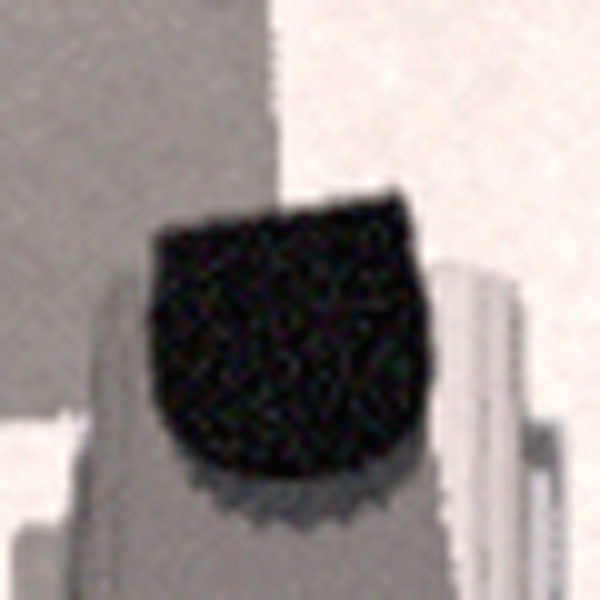

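The picture shows the cap seated on the collar. The bar's rear top edge runs from (155,235) to (400,190), and the shell's front bottom is at (295,478). I'll check the height and angle against the locked and popped-up cases.

```bash
python3 - <<'E'
from h import *
s=capture("scene")
c=np.array([556.7,-97])
im=lambda p:((proj(s,p)-[250,210]+.5)*10).round(0)
for z in(122,127):
  for yaw in(1.47,):
    x=np.array([np.cos(yaw),np.sin(yaw)]);n=np.array([-x[1],x[0]])
    if n[0]>0:n=-n
    print(z,yaw,[im([*(c+k*27*x+7*n),z+46.5]) for k in(-1,1)],"front",im([*(c+30.5*np.array([.968,-.25])),z]),"collar front",im([*(c+28*np.array([.968,-.25])),99]))
E
```

```text
122 1.47 [array([150., 228.]), array([403., 185.])] front [299. 485.] collar front [302. 544.]
127 1.47 [array([148., 212.]), array([402., 168.])] front [298. 469.] collar front [302. 544.]
```

The bar edge and its angle match the locked height (122 mm), not the popped-up one. Handing in.

```bash
python3 -c "
from station import *
print(close_job())"
```

```text
the job is handed in; nothing more can be done
None
```

The cap is locked on the canister at the stop and released, and the job is handed in at about 18.5 s. One turning step overshot at the stop and the twist briefly reached about 1.0 N m, which I put at roughly 55 N between cap and canister, close to the 60 N limit, before I eased it off to 0.16 N m.

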